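Spools onto their own stands

ROBOT

A 7-joint arm with a two-finger parallel gripper is mounted at the origin on the work surface. World frame = base frame: x ahead of the robot, y to its left, z up, the work surface at z = 0. Lengths are in m, angles in rad, forces in N, time in s.
With the tool pointing down it reaches from about 0.4 to 0.85 m from the base axis. Payload 10.4 kg.
Tool frame: the origin (TCP) lies midway between the tips of the shut fingers; the grasp point (between the pads) lies 19 mm behind it; z points along the fingers, y is the line along which they close (so a half turn about z gives the same grasp; the last joint's range is limited). The gripper opens to 87 mm and grips with 3 to 60 N. Pads are 19 mm wide; open, the fingers measure 117 mm over their backs; the gripper's body (75 mm by 190 mm) begins 51 mm behind the grasp point.
Start: joints at [1.115, 0.332, -0.065, 1.46, 0.022, 1.35, -0.088], TCP at [0.262, -0.567, 0.223] pointing down, gripper open.
Joint ranges: [-2.6, 2.6], [-0.5, 2.12], [-1.47, 1.34], [0.16, 2.42], [-1.27, 4.41], [0.06, 2.06], [-2.6, 2.6]. Speed limits (rad/s): [2.22, 2.22, 2.79, 2.79, 3.14, 3.14, 3.14].

INTERFACE

Orientations are given as a rotation vector (axis times angle).
In Python, from bench import monitor, eyes, order gives the robot as it stands.
- The arm moves only by the shell command python3 -m handwheel 'ROWS' [FORCE]. ROWS is JSON, a list of rows, each a list of 7 numbers: the shift along the world's x, y, z in mm, then the turn, a rotation vector about the world's x, y, z in rad, then the finger opening in mm, from 0 to 87. A call has 1 to 20 rows; each row shifts and turns the commanded pose from where the row before left it; what a row does not reach is not made up. A row lasts 1/12 s, in which the tool goes at most 41.7 mm and 7.16 degrees, less where a joint would pass 70% of its speed; a pose out of reach is approached as far as the arm can. A call is refused whole if a number of a shift passes 41.7 or a number of a turn 0.125, either way. A call with a gripper value outside its range is refused whole. The fingers move at their own pace and stop on an object; FORCE is the grip in N (left out, the last holds). Time passes only in rows, so rows that do not move let the fingers close. It gives the time, the measured TCP pose, the force, the opening and the grip force at its end, in the units of the state.
- monitor.read_state(): the state, without advancing time (a new reading comes with each control period).
- eyes.get_image(name): name is "scene" or "top" or "wrist"; returns a dict with "image" (400x640x3 uint8, red, green, blue), "depth" (400x640 float32, m along the optical axis (not along the pixel's ray), 0 where there is no reading), "fx", "fy", "cx", "cy" (pixels), "view" (4x4, takes a point from world to camera coordinates). Camera axes: x right, y up, looking along -z (the intrinsics and any distortion apply to the point x, -y, -z); pixel columns grow to the right and rows downward; lengths in m; the calibration is good to about 2 mm. A picture is of the moment at which its call begins.
- order.hand_in(): hands the job in; it is judged then, once.
The state is a dict: "time_s": time; "q": joint angles; "joint_vel": joint speeds; "joint_efforts": joint torques, N m; "position": TCP position; "orientation": TCP orientation; "wrist_force": force on the tool from outside, world axes, zero at the start; "moment": the same for the moment, N m; "finger_gap": opening from 0.0 (shut) to 1.0 (fully open); "finger_force": force on a finger pad.
Only numpy, scipy, OpenCV 4.12 (cv2) and the standard library are available. Lean on these libraries where they do the work, as an engineer would, in place of code of your own. Each camera call takes 0.05 s, during which the arm holds its last target. There are 200 camera calls.

TASK

The three thread spools on the tying bench have been put on each other's stands, with the biggest one top-heavy on the smallest stand: move them round so that the large spool sits on the large stand, the medium on the medium and the small on the small, each upright over its spindle and resting on the wooden foot. The round cork mat is free for parking a spool on the way; set every spool down gently, without dropping or tipping any over. Leave the vise, the cement bottle and the hair stacker where they stand.

Things in the scene. Friction and masses are not known exactly. Their poses are not given: they have to be found in the camera images.
- spool_large: Large flanged thread spool, white plastic with grey thread: 62 mm diameter, 65 mm tall, open bore of 27 mm diameter right through, about 120 g. Origin at the centre of its underside, z up along its axis. Loose; at the start it stands upright on the small stand. Any grasp across its round outside is good
- spool_medium: Medium flanged thread spool, same make: 54 mm diameter, 45 mm tall, bore 27 mm, about 80 g. Origin at the centre of its underside, z up. Loose; at the start it stands on the large stand, whose spindle sticks out 30 mm above it
- spool_small: Small flanged thread spool, same make: 44 mm diameter, 25 mm tall, bore 27 mm, about 40 g. Origin at the centre of its underside, z up. Loose; at the start it stands on the medium stand, whose spindle sticks out 30 mm above it
- stand_large: Large spool stand, fixed to the bench: round dark wooden foot of 100 mm diameter and 14 mm height with an upright steel spindle of 10 mm diameter, round-topped, in its middle; the spindle rises 75 mm above the foot (top 89 mm above the bench). Origin at the centre of the foot's underside on the bench, z up; a spool resting on the foot has its origin 14 mm above this one
- stand_medium: Medium spool stand, fixed, the same make: foot 86 mm diameter and 14 mm high, spindle 10 mm diameter rising 55 mm above the foot. Origin at the centre of the foot's underside, z up
- stand_small: Small spool stand, fixed, the same make: foot 72 mm diameter and 14 mm high, spindle 10 mm diameter rising 35 mm above the foot. Origin at the centre of the foot's underside, z up
- mat: Free round cork mat (not the thin grey sheet under everything), 100 mm diameter, 5 mm thick, fixed flat on the bench and empty at the start. Origin at the centre of its underside, z up
- vise: Fly-tying vise on a heavy dark steel base plate 100 x 140 x 12 mm, a thin post with the jaws 225 mm up. Loose, to the robot's right of the stands. Origin at the centre of the base's underside. Leave alone
- cement: Small amber glass bottle with a black cap, 35 mm diameter, 66 mm tall. Loose, beyond the stands. Origin at the centre of its underside. Leave alone
- stacker: Hair stacker, a small aluminium cup with a brass tube on top, 36 mm diameter, 66 mm tall. Loose, beyond the stands. Origin at the centre of its underside. Leave alone
There are look-alikes about, which are no part of the job. Leave any purple or turquoise look-alike of the spool_small alone. Leave any red or turquoise look-alike of the spool_medium alone.

How it is judged:
At the end, for the whole second after the job is handed in: Each spool is on the stand of its own size: its axis within 11 mm of the spindle's, its underside within 4 mm of the foot's top, upright within 0.1 rad and at rest (horizontal distance between spool_large and stand_large below 0.011 m and z of spool_large in the frame of stand_large between 0.01 and 0.018 m and angle between each of spool_large, spool_medium, spool_small's own z axis and vertical below 0.1 rad and linear speed of each of spool_large, spool_medium, spool_small below 0.02 m/s and horizontal distance between spool_medium and stand_medium below 0.011 m and z of spool_medium in the frame of stand_medium between 0.01 and 0.018 m and horizontal distance between spool_small and stand_small below 0.011 m and z of spool_small in the frame of stand_small between 0.01 and 0.018 m); the robot touches nothing.
It fails at once if a spool was dropped (it fell freely, more than about 25 mm) ((contact force between the fingers and spool_large below 0.05 N and linear speed of spool_large above 0.7 m/s) or (contact force between the fingers and spool_medium below 0.05 N and linear speed of spool_medium above 0.7 m/s) or (contact force between the fingers and spool_small below 0.05 N and linear speed of spool_small above 0.7 m/s)).
It fails at once if a spool was tipped over (more than 0.8 rad) (angle between any of spool_large, spool_medium, spool_small's own z axis and vertical above 0.8 rad).
It fails at once if the vise, the cement bottle or the hair stacker was moved by more than 20 mm (distance of any of vise, cement, stacker from where it was at the start of the episode above 0.02 m).
It also fails if it takes over 96 s, if anything falls off the work surface, if the arm or the gripper's body presses on something with over 40 N, if the wrist force passes 120 N, or if a joint passes its speed limit or range.

## Working session

There is one attempt and no reset: what is moved stays moved. The work goes in short steps, Python scripts to look and compute and a shell command to move; the robot and the scene stay as the last step left them, time stands still between calls to the robot, and variables do not carry over. Pictures are saved under pics/ and viewed, at most 14 in all, crops included, and the job is handed in when it is done.

```bash
mkdir -p pics; cat > h.py <<'E'
import numpy as np, cv2
from bench import monitor, eyes, order
def grab(n,name):
    d=eyes.get_image(n); cv2.imwrite(f'pics/{name}.png',d['image'][:,:,::-1]); np.savez(f'pics/{name}.npz',**d); return d
def pix2w(d,u,v,z=None):
    V=np.array(d['view']); R=V[:3,:3]; c=-R.T@V[:3,3]
    r=R.T@np.array([(u-d['cx'])/d['fx'],-(v-d['cy'])/d['fy'],-1])
    t=(z-c[2])/r[2] if z is not None else d['depth'][int(v),int(u)]
    return c+t*r
E
python3 - <<'E'
from h import *
print(monitor.read_state())
for n in('scene','top'):
    d=grab(n,n+'0'); print(d.keys(), np.round(d['view'],3),d['fx'])
E
```

```text
{'time_s': 0.0, 'q': array([ 1.11543675,  0.33289125, -0.06471837,  1.46096373,  0.02160735,
        1.34992031, -0.08853983]), 'joint_vel': array([ 0.00062345, -0.00117981, -0.00043426, -0.00038525, -0.00034728,
       -0.00011476, -0.00018742]), 'joint_efforts': array([ 9.81434969e-04, -6.23244452e+01,  2.54104589e-02, -3.89891160e+01,
       -6.12640288e-02,  3.98091017e-02,  1.43551456e-04]), 'position': array([ 0.26194149, -0.56701271,  0.2217312 ]), 'orientation': array([-3.06693242e+00, -6.74177879e-01,  6.10321702e-04]), 'wrist_force': array([ 0.21961151,  0.31262579, -0.24012106]), 'moment': array([-0.04451933, -0.02832404, -0.01756159]), 'finger_force': 0.0, 'finger_gap': 0.9952965229981421}
dict_keys(['image', 'depth', 'fx', 'fy', 'cx', 'cy', 'view']) [[ 0.83   0.558  0.013 -0.447]
 [-0.383  0.553  0.74   0.272]
 [ 0.406 -0.619  0.672 -1.424]
 [ 0.     0.     0.     1.   ]] 456.0562935671811
dict_keys(['image', 'depth', 'fx', 'fy', 'cx', 'cy', 'view']) [[-0.013 -1.    -0.003 -0.101]
 [ 0.993 -0.013  0.113 -0.627]
 [-0.113 -0.002  0.994 -1.336]
 [ 0.     0.     0.     1.   ]] 484.52847731777445
```

View pics/scene0.png

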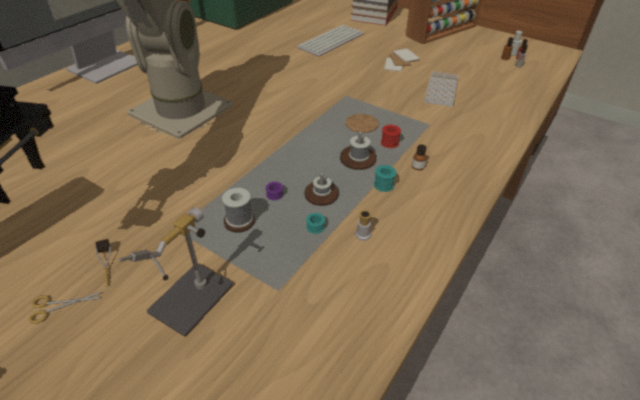

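View pics/top0.png

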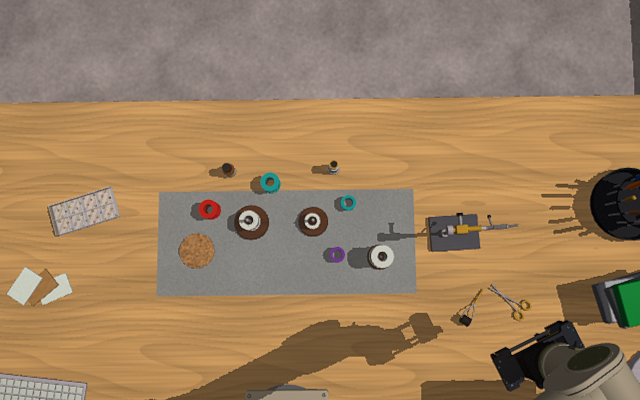

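The top view shows the mat at (197,250), medium spool on the large stand at (251,221), small on the medium stand at (312,221) and large on the small stand at (382,257). The look-alikes are red at (208,210), turquoise at (269,183) and (348,203), and purple at (336,255). The white spools on spindles are the ones to move. One enlarged crop will confirm that.

```bash
python3 - <<'E'
from h import *
im=cv2.imread('pics/top0.png')[160:300,165:431]
cv2.imwrite('pics/c1.png',cv2.resize(im,None,fx=3,fy=3,interpolation=cv2.INTER_CUBIC))
E
```

```text
(no output)
```

View pics/c1.png

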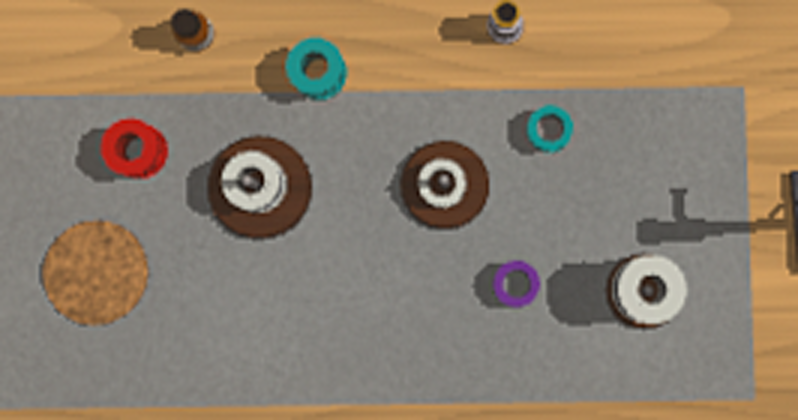

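The crop confirms the choice: white spools at crop (252,181), (441,182) and (649,290), and the mat at (95,272).

```bash
cat >> h.py <<'E'
def cloud(d):
    u,v=np.meshgrid(np.arange(640),np.arange(400)); V=np.array(d['view']);R=V[:3,:3];c=-R.T@V[:3,3]
    t=d['depth'][...,None]
    P=np.stack([(u-d['cx'])/d['fx'],-(v-d['cy'])/d['fy'],-np.ones_like(u,float)],-1)*t
    W=P@R+c; W[d['depth']==0]=np.nan; return W
def load(n): return dict(np.load(f'pics/{n}.npz'))
E
python3 - <<'E'
from h import *
d=load('top0'); W=cloud(d); im=d['image'].astype(int)
print('sheet z',np.nanmedian(W[270:290,200:330,2]),'cam',-d['view'][:3,:3].T@d['view'][:3,3])
print(pix2w(d,10,300), d['cx'],d['cy'])
objs=dict(mat=(197,250,60),sl=(251,221,65),sm=(312,221,55),ss=(382,257,50),red=(208,210,35),tur=(269,183,35),purp=(336,255,25),turs=(348,203,25),stk=(333,167,25),cem=(228,171,25))
for k,(u,v,r) in objs.items():
    C=pix2w(d,u,v)
    near=np.hypot(W[...,0]-C[0],W[...,1]-C[1])<r/1000
    z=W[...,2][near]; h,e=np.histogram(z,bins=np.arange(-.004,.12,.004))
    print(k,np.round(C,3),[(round(a,3),b) for a,b in zip(e,h) if b>3])
def circ(mask,z):
    cs,_=cv2.findContours(mask.astype(np.uint8),0,1); c=max(cs,key=cv2.contourArea)
    p=np.array([pix2w(d,a[0][0],a[0][1],z)[:2] for a in c]); (x,y),r=cv2.minEnclosingCircle((p*1000).astype(np.float32)); return x,y,r
g=im.min(-1); sat=im.max(-1)-g
brown=(im[...,0]-im[...,2]>20)&(im[...,0]<130)
for k,(u,v,z) in dict(sl=(251,222,.014),sm=(313,222,.014)).items():
    m=np.zeros_like(g); s=np.s_[v-24:v+25,u-24:u+25]; m[s]=brown[s]; print('foot',k,circ(m,z))
for k,(u,v,z) in dict(large=(382,257,.079),med=(250,220,.059),small=(312,221,.039)).items():
    m=np.zeros_like(g); s=np.s_[v-15:v+16,u-16:u+17]; m[s]=((g>150)&(sat<40))[s]; print('spool',k,circ(m,z))
E
```

```text
sheet z 0.001863740584004736 cam [ 0.47009606 -0.11098719  1.39795915]
[ 0.36913493  0.78873135 -0.00136342] 323.7516917503734 205.1657248993871
mat [0.504 0.255 0.01 ] [(np.float64(-0.004), np.int64(102)), (np.float64(0.0), np.int64(373)), (np.float64(0.004), np.int64(564)), (np.float64(0.008), np.int64(301)), (np.float64(0.012), np.int64(18))]
sl [0.583 0.097 0.036] [(np.float64(-0.004), np.int64(139)), (np.float64(0.0), np.int64(340)), (np.float64(0.004), np.int64(151)), (np.float64(0.008), np.int64(129)), (np.float64(0.012), np.int64(290)), (np.float64(0.016), np.int64(209)), (np.float64(0.02), np.int64(30)), (np.float64(0.024), np.int64(6)), (np.float64(0.028), np.int64(5)), (np.float64(0.032), np.int64(8)), (np.float64(0.036), np.int64(5)), (np.float64(0.04), np.int64(9)), (np.float64(0.048), np.int64(8)), (np.float64(0.052), np.int64(12)), (np.float64(0.056), np.int64(83)), (np.float64(0.06), np.int64(106)), (np.float64(0.064), np.int64(24)), (np.float64(0.088), np.int64(5))]
sm [ 0.578 -0.076  0.07 ] [(np.float64(-0.004), np.int64(123)), (np.float64(0.0), np.int64(198)), (np.
[... 3174 characters left out ...]
, np.int64(5)), (np.float64(0.02), np.int64(7)), (np.float64(0.028), np.int64(6)), (np.float64(0.032), np.int64(10)), (np.float64(0.036), np.int64(16)), (np.float64(0.04), np.int64(23)), (np.float64(0.048), np.int64(4)), (np.float64(0.06), np.int64(8)), (np.float64(0.064), np.int64(33)), (np.float64(0.068), np.int64(21)), (np.float64(0.072), np.int64(5))]
foot sl (581.6716918945312, 100.47242736816406, 49.5518684387207)
foot sm (582.04296875, -77.11143493652344, 41.917510986328125)
spool large (479.7471008300781, -264.88909912109375, 30.906362533569336)
spool med (581.1735229492188, 100.56838989257812, 29.124155044555664)
spool small (581.6338500976562, -74.44670867919922, 21.72830581665039)
```

The poses are clear enough to move. I'll park the medium spool on the mat, put large on the large stand and small on the small stand, then bring medium back to the medium stand. The fingers will close along x.

```bash
python3 -m handwheel '[[8,20,20,0,0,0.05,80],[16,33,10,0,0,0.057,80],[16,33,10,0,0,0.057,80],[16,33,10,0,0,0.057,80],[16,33,10,0,0,0.057,80],[16,33,5,0,0,0.057,80],[16,33,0,0,0,0.057,80],[16,33,0,0,0,0.057,80],[16,33,0,0,0,0.057,80],[16,33,0,0,0,0.057,80],[16,33,0,0,0,0.057,80],[16,33,0,0,0,0.057,80],[16,33,0,0,0,0.057,80],[16,33,0,0,0,0.057,80],[16,33,0,0,0,0.057,80],[16,33,0,0,0,0.057,80],[16,33,0,0,0,0.057,80],[16,33,-10,0,0,0.057,80],[16,33,-20,0,0,0.057,80],[16,33,-20,0,0,0.057,80]]' 20
python3 - <<'E'
from h import *
d=grab('wrist','w0'); g=d['depth']; s=monitor.read_state(); print(s['position'],s['orientation'])
d=load('top0')
for n,u,v,z in(('mat',196.7,250.7,.005),('red',208.5,210,.045),('tur',270,182.5,.045),('turs',348,203,.025),('purp',337,255,.025)): print(n,np.round(pix2w(d,u,v,z)[:2],3))
E
```

```text
time_s: 1.77
position: [0.5749, 0.0811, 0.2374]
orientation: [2.224, 2.218, 0.002]
wrist_force: [1.5, -1.0, 0.2]
finger_gap: 0.919
finger_force: 0.0
[0.57387888 0.08838742 0.23211511] [-2.20710950e+00 -2.22716256e+00  7.06878416e-04]
mat [0.502 0.257]
red [0.615 0.215]
tur [0.691 0.043]
turs [ 0.632 -0.178]
purp [ 0.485 -0.144]
```

View pics/w0.png

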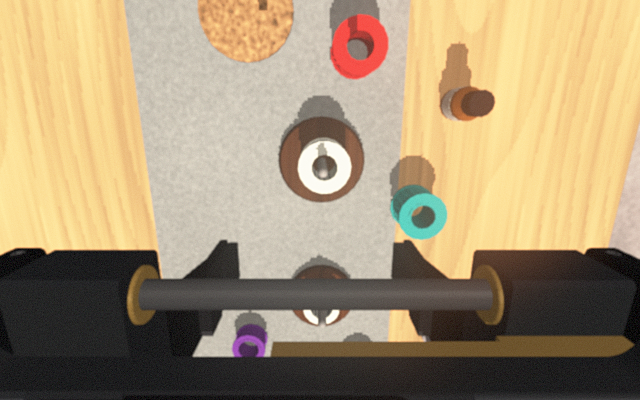

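The wrist view (up = +y, right = +x) shows the medium spool at (324,166) on its foot at (321,158), all upright. Next I'll cross-check the positions and descend.

```bash
python3 - <<'E'
from h import *
d=load('w0')
for n,u,v,z in(('medtop',324.5,166,.059),('foot',321.5,158.5,.014),('red',360,43,.045),('mat',246,15,.005)): print(n,np.round(pix2w(d,u,v,z)[:2],3))
print(monitor.read_state()['position'])
E
```

```text
medtop [0.584 0.1  ]
foot [0.582 0.102]
red [0.618 0.217]
mat [0.502 0.251]
[0.57387888 0.08838742 0.23211511]
```

```bash
python3 -m handwheel '[[9,10,-25,0,0,0,80],[0,10,-25,0,0,0,80],[0,0,-25,0,0,0,80],[0,0,-25,0,0,0,80],[0,0,-10,0,0,0,80],[0,0,0,0,0,0,80],[0,0,0,0,0,0,80],[0,0,0,0,0,0,80]]'
```

```text
time_s: 2.48
position: [0.584, 0.0996, 0.1294]
orientation: [2.226, 2.215, 0.003]
wrist_force: [0.3, 0.2, -0.6]
finger_gap: 0.919
finger_force: 0.0
```

```bash
python3 -m handwheel '[[0,0,-20,0,0,0,80],[0,0,-20,0,0,0,80],[0,0,-20,0,0,0,80],[0,0,-20,0,0,0,80],[0,0,-13,0,0,0,80],[0,0,-8,0,0,0,80],[0,0,-4,0,0,0,80],[0,0,0,0,0,0,80],[0,0,0,0,0,0,50],[0,0,0,0,0,0,46],[0,0,0,0,0,0,46],[0,0,0,0,0,0,46],[0,0,0,0,0,0,46],[0,0,0,0,0,0,46],[0,0,0,0,0,0,46]]' 20
```

```text
time_s: 3.73
position: [0.5833, 0.0995, 0.0231]
orientation: [2.227, 2.215, 0.001]
wrist_force: [-0.8, 0.2, 3.6]
finger_gap: 0.619
finger_force: 20.0
```

```bash
python3 -m handwheel '[[0,0,8,0,0,0,46],[0,0,15,0,0,0,46],[0,0,20,0,0,0,46],[0,0,20,0,0,0,46],[0,0,20,0,0,0,46],[0,0,12,0,0,0,46],[-8,15,5,0,0,0,46],[-13,25,0,0,0,0,46],[-13,25,0,0,0,0,46],[-13,25,0,0,0,0,46],[-13,25,0,0,0,0,46],[-12,22,0,0,0,0,46],[-9,18,-5,0,0,0,46],[0,0,-12,0,0,0,46],[0,0,-20,0,0,0,46],[0,0,-20,0,0,0,46],[0,0,-15,0,0,0,46],[0,0,-12,0,0,0,46],[0,0,0,0,0,0,46],[0,0,0,0,0,0,46]]'
```

```text
time_s: 5.4
position: [0.5016, 0.2545, 0.0383]
orientation: [-2.226, -2.216, 0.002]
wrist_force: [0.7, 0.6, -0.4]
finger_gap: 0.617
finger_force: 20.0
```

```bash
python3 -m handwheel '[[0,0,-8,0,0,0,46],[0,0,-6,0,0,0,46],[0,0,-4,0,0,0,46],[0,0,-2,0,0,0,46],[0,0,-1,0,0,0,46],[0,0,0,0,0,0,46],[0,0,0,0,0,0,46],[0,0,0,0,0,0,46]]'
```

```text
time_s: 6.07
position: [0.5022, 0.2546, 0.0179]
orientation: [2.227, 2.216, 0.001]
wrist_force: [-0.3, -0.0, -1.3]
finger_gap: 0.615
finger_force: 20.0
```

```bash
python3 -m handwheel '[[0,0,-1,0,0,0,46],[0,0,-1,0,0,0,46],[0,0,0,0,0,0,46],[0,0,0,0,0,0,46],[0,0,0,0,0,0,46]]'; python3 -m handwheel '[[0,0,-1,0,0,0,46],[0,0,-0.5,0,0,0,46],[0,0,0,0,0,0,46],[0,0,0,0,0,0,46],[0,0,0,0,0,0,46]]'
```

```text
time_s: 6.48
position: [0.5021, 0.2545, 0.0157]
orientation: [2.227, 2.216, 0.0]
wrist_force: [-0.4, -0.1, -1.5]
finger_gap: 0.619
finger_force: 20.0
time_s: 6.9
position: [0.502, 0.2544, 0.0141]
orientation: [2.227, 2.216, 0.0]
wrist_force: [0.2, 0.8, -1.0]
finger_gap: 0.617
finger_force: 20.0
```

```bash
python3 -m handwheel '[[0,0,-1,0,0,0,46],[0,0,0,0,0,0,46],[0,0,0,0,0,0,46],[0,0,0,0,0,0,46]]'
```

```text
time_s: 7.23
position: [0.5021, 0.2545, 0.014]
orientation: [2.227, 2.215, -0.0]
wrist_force: [-4.3, -2.2, 10.3]
finger_gap: 0.616
finger_force: 20.0
```

Contact is at z = 14 mm, as expected. Release, lift and go to the large spool.

```bash
python3 -m handwheel '[[0,0,0.5,0,0,0,60],[0,0,0,0,0,0,70],[0,0,0,0,0,0,80],[0,0,0,0,0,0,80],[0,0,15,0,0,0,80],[0,0,30,0,0,0,80],[0,0,35,0,0,0,80],[0,0,35,0,0,0,80],[0,-15,35,0,0,0,80],[-2,-30,10,0,0,0,80],[-2,-38,0,0,0,0,80],[-2,-38,0,0,0,0,80],[-2,-38,0,0,0,0,80],[-2,-38,0,0,0,0,80],[-2,-38,0,0,0,0,80],[-2,-38,0,0,0,0,80],[-2,-38,0,0,0,0,80],[-2,-38,0,0,0,0,80],[-2,-38,0,0,0,0,80],[-2,-38,0,0,0,0,80]]'
python3 -m handwheel '[[0,-38,0,0,0,0,80],[0,-30,0,0,0,0,80],[0,-10,0,0,0,0,80],[0,0,0,0,0,0,80],[0,0,0,0,0,0,80],[0,0,0,0,0,0,80]]'
python3 - <<'E'
from h import *
d=grab('wrist','w1'); print(monitor.read_state()['position']); grab('top','top1')
E
```

```text
time_s: 8.9
position: [0.4796, -0.1724, 0.1738]
orientation: [2.226, 2.216, -0.0]
wrist_force: [0.9, -0.7, 0.7]
finger_gap: 0.917
finger_force: 0.0
time_s: 9.4
position: [0.4805, -0.2468, 0.1736]
orientation: [-2.224, -2.218, -0.001]
wrist_force: [0.6, 0.1, 0.0]
finger_gap: 0.92
finger_force: 0.0
[ 0.48055295 -0.24667273  0.1737539 ]
```

View pics/w1.png

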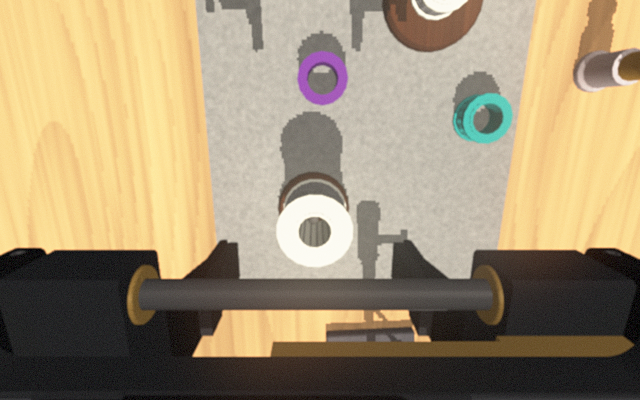

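The wrist view shows the large spool's top centred at (315,230) and the vise base edge near row 325.

```bash
python3 - <<'E'
from h import *
d=load('w1')
for n,u,v,z in(('ltop',315,229.5,.079),('vise edge',370,325,.012)): print(n,np.round(pix2w(d,u,v,z)[:2],3))
d=load('top1'); W=cloud(d); q=W[(W[...,2]>.05)&(W[...,1]<-.3)&(W[...,0]>.45)&(W[...,0]<.65)&(W[...,1]>-.55)]
print('vise tall y range',q[:,1].max(),q[q[:,2]>.1][:,1].max() if (q[:,2]>.1).any() else None)
im=d['image'][225:300,170:240]; cv2.imwrite('pics/c2.png',cv2.resize(im[:,:,::-1],None,fx=5,fy=5))
E
```

```text
ltop [ 0.48  -0.266]
vise edge [ 0.54  -0.402]
vise tall y range -0.3001646733808764 -0.3001646733808764
```

View pics/c2.png

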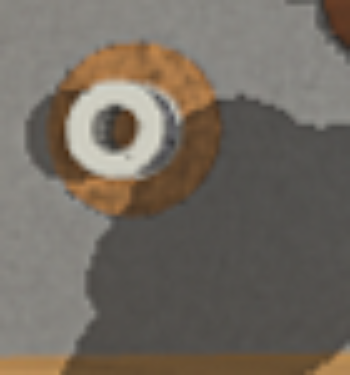

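The medium spool stands upright on the mat. The large spool is at (480,-266), and the vise is well clear.

```bash
python3 -m handwheel '[[0,-10,-10,0,0,0,82],[0,-9,-20,0,0,0,82],[0,0,-25,0,0,0,82],[0,0,-20,0,0,0,82],[0,0,-20,0,0,0,82],[0,0,-20,0,0,0,82],[0,0,-13,0,0,0,82],[0,0,-7,0,0,0,82],[0,0,-3,0,0,0,82],[0,0,0,0,0,0,82],[0,0,0,0,0,0,60],[0,0,0,0,0,0,54],[0,0,0,0,0,0,54],[0,0,0,0,0,0,54],[0,0,0,0,0,0,54],[0,0,0,0,0,0,54]]' 25
```

```text
time_s: 10.83
position: [0.4804, -0.2678, 0.0363]
orientation: [2.226, 2.215, 0.0]
wrist_force: [0.0, 0.4, 5.1]
finger_gap: 0.711
finger_force: 25.0
```

```bash
python3 -m handwheel '[[0,0,6,0,0,0,54],[0,0,12,0,0,0,54],[0,0,20,0,0,0,54],[0,0,25,0,0,0,54],[0,0,25,0,0,0,54],[0,0,12,0,0,0,54],[4,15,5,0,0,0,54],[8,30,0,0,0,0,54],[10,36,0,0,0,0,54],[10,36,0,0,0,0,54],[10,36,0,0,0,0,54],[10,36,0,0,0,0,54],[10,36,0,0,0,0,54],[10,36,0,0,0,0,54],[10,36,0,0,0,0,54],[10,36,0,0,0,0,54],[9,30,0,0,0,0,54],[7,20,0,0,0,0,54],[4,14,0,0,0,0,54],[0,5,0,0,0,0,54]]'
python3 -m handwheel '[[0,0,0,0,0,0,54],[0,0,0,0,0,0,54],[0,0,0,0,0,0,54],[0,0,0,0,0,0,54]]'
python3 - <<'E'
from h import *
d=grab('wrist','w2'); print(monitor.read_state()['position']); d=grab('top','top2'); g=grab('scene','scene2')
cv2.imwrite('pics/c3.png',cv2.resize(np.hstack([d['image'][205:305,320:440],g['image'][80:180,300:420]])[:,:,::-1],None,fx=3.3,fy=3.3,interpolation=cv2.INTER_CUBIC))
E
```

```text
time_s: 12.5
position: [0.5919, 0.1376, 0.1406]
orientation: [-2.222, -2.219, -0.001]
wrist_force: [0.5, 0.1, -0.4]
finger_gap: 0.715
finger_force: 25.0
time_s: 12.83
position: [0.5921, 0.1328, 0.1407]
orientation: [2.229, 2.213, -0.001]
wrist_force: [-0.5, 0.4, -0.3]
finger_gap: 0.716
finger_force: 25.0
[0.59214861 0.13299225 0.14076644]
```

View pics/c3.png

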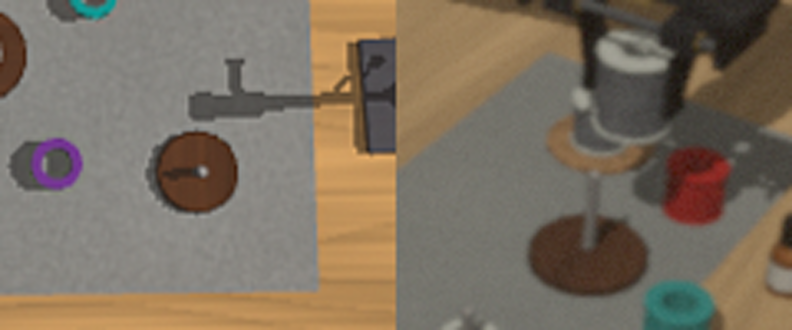

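View pics/w2.png

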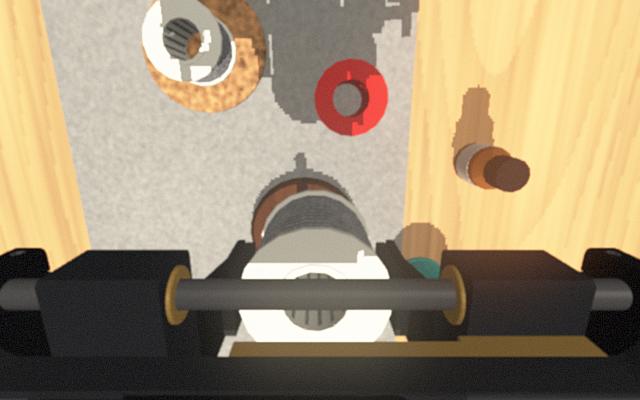

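The large spool is held upright, but I overshot in y to 133 mm. The bare small stand's foot is at top pixel (379.5,257). Correct the position over the large stand.

```bash
python3 -m handwheel '[[-5,-12,0,0,0,0,54],[-5,-14,0,0,0,0,54],[0,-8,0,0,0,0,54],[0,0,0,0,0,0,54],[0,0,0,0,0,0,54],[0,0,0,0,0,0,54],[0,0,0,0,0,0,54]]'
python3 - <<'E'
from h import *
print(monitor.read_state()['position'])
d=load('top2'); print('small stand',pix2w(d,379.5,257.1,.014)); 
W=cloud(d)
# spool held: side points in scene cam
g=grab('scene','scene3'); W=cloud(g); z=W[...,2]
m=(abs(W[...,0]-.582)<.05)&(abs(W[...,1]-.1)<.05)&(z>.125)&(z<.175)&(g['image'].min(-1)>90)
p=W[m][:,:2]
from scipy.optimize import least_squares
for sl in((.125,.135),(.135,.165),(.165,.18)):
    q=W[m&(z>sl[0])&(z<sl[1])][:,:2]
    if len(q)>10: r=least_squares(lambda a:np.hypot(*(q-a[:2]).T)-a[2],[.582,.1,.031],loss='soft_l1',f_scale=.002); print(sl,len(q),r.x)
m=(abs(W[...,0]-.582)<.03)&(abs(W[...,1]-.1)<.03)&(z>.035)&(z<.085); print('spindle',np.median(W[m],0),m.sum())
cv2.imwrite('pics/c4.png',cv2.resize(g['image'][90:180,300:420][:,:,::-1],None,fx=5,fy=5,interpolation=cv2.INTER_CUBIC))
E
```

```text
time_s: 13.57
position: [0.5821, 0.1013, 0.1408]
orientation: [-2.226, -2.217, -0.001]
wrist_force: [-0.9, 0.4, -0.6]
finger_gap: 0.708
finger_force: 25.0
[0.58210657 0.10130804 0.14076109]
small stand [ 0.47732951 -0.26494951  0.014     ]
spindle [0.58746431 0.09783417 0.06268186] 55
```

View pics/c4.png

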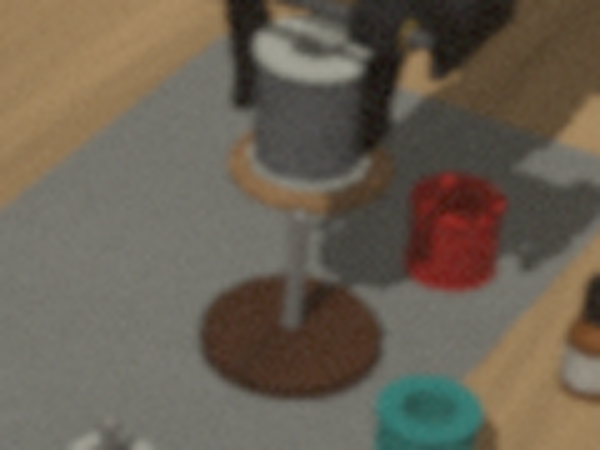

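The spool looks about 3 mm off the spindle towards +y, within the 8.5 mm slack. I'll trim it and lower, watching the force.

```bash
python3 -m handwheel '[[0,-2.5,-5,0,0,0,54],[0,0,-12,0,0,0,54],[0,0,-10,0,0,0,54],[0,0,-8,0,0,0,54],[0,0,-8,0,0,0,54],[0,0,-7,0,0,0,54],[0,0,0,0,0,0,54],[0,0,0,0,0,0,54]]'
```

```text
time_s: 14.28
position: [0.5818, 0.098, 0.0902]
orientation: [-2.226, -2.216, 0.001]
wrist_force: [0.5, -0.5, -0.6]
finger_gap: 0.714
finger_force: 25.0
```

```bash
python3 -m handwheel '[[0,0,-10,0,0,0,54],[0,0,-12,0,0,0,54],[0,0,-12,0,0,0,54],[0,0,-8,0,0,0,54],[0,0,-5,0,0,0,54],[0,0,-3,0,0,0,54],[0,0,-2,0,0,0,54],[0,0,0,0,0,0,54],[0,0,0,0,0,0,54]]'
python3 -m handwheel '[[0,0,-1,0,0,0,54],[0,0,0,0,0,0,54],[0,0,0,0,0,0,54],[0,0,0,0,0,0,54]]'
```

```text
time_s: 15.03
position: [0.5823, 0.098, 0.039]
orientation: [2.227, 2.216, 0.001]
wrist_force: [-0.7, 0.8, -1.6]
finger_gap: 0.713
finger_force: 25.0
time_s: 15.37
position: [0.5822, 0.0979, 0.0379]
orientation: [2.227, 2.216, 0.0]
wrist_force: [-0.6, 0.4, -0.7]
finger_gap: 0.711
finger_force: 25.0
```

```bash
python3 -m handwheel '[[0,0,-1,0,0,0,54],[0,0,0,0,0,0,54],[0,0,0,0,0,0,54],[0,0,0,0,0,0,54]]'
python3 -m handwheel '[[0,0,-1,0,0,0,54],[0,0,0,0,0,0,54],[0,0,0,0,0,0,54],[0,0,0,0,0,0,54]]'
```

```text
time_s: 15.7
position: [0.5821, 0.098, 0.0367]
orientation: [2.227, 2.216, 0.0]
wrist_force: [1.2, -0.5, -1.8]
finger_gap: 0.715
finger_force: 25.0
time_s: 16.03
position: [0.5822, 0.098, 0.0363]
orientation: [2.227, 2.216, 0.0]
wrist_force: [-3.8, -0.9, 6.8]
finger_gap: 0.707
finger_force: 25.0
```

Seated. Release and go to the small spool at (582,-75).

```bash
python3 -m handwheel '[[0,0,0.5,0,0,0,70],[0,0,0,0,0,0,82],[0,0,0,0,0,0,82],[0,0,0,0,0,0,82],[0,0,10,0,0,0,82],[0,0,25,0,0,0,82],[0,0,35,0,0,0,82],[0,0,35,0,0,0,82],[0,0,20,0,0,0,82],[0,-15,5,0,0,0,80],[0,-28,0,0,0,0,75],[0,-35,0,0,0,0,70],[0,-35,0,0,0,0,70],[0,-25,0,0,0,0,70],[0,-12,0,0,0,0,70],[0,-3,0,0,0,0,70],[0,0,0,0,0,0,70],[0,0,0,0,0,0,70],[0,0,0,0,0,0,70]]'
python3 - <<'E'
from h import *
d=grab('wrist','w5'); print(monitor.read_state()['position'])
E
```

```text
time_s: 17.62
position: [0.5822, -0.0526, 0.1664]
orientation: [-2.223, -2.219, -0.001]
wrist_force: [0.2, 1.3, -0.5]
finger_gap: 0.806
finger_force: 0.0
[ 0.58216329 -0.05288089  0.16630657]
```

View pics/w5.png

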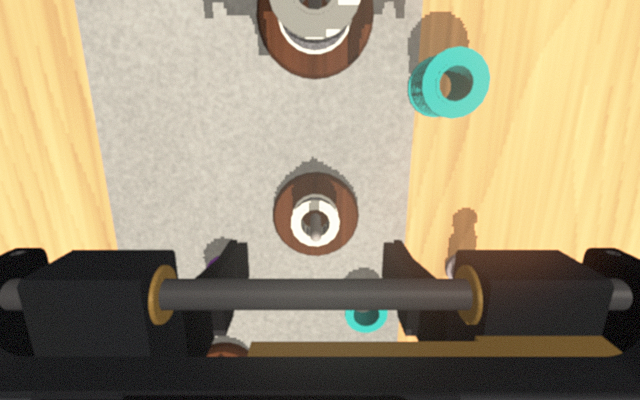

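The small spool's top is at (315.5,221), on the foot centred at (315.5,213).

```bash
python3 - <<'E'
from h import *
d=load('w5')
for n,u,v,z in(('small',315.5,221,.039),('foot',315.5,213.5,.014),('purp',212,262,.025),('turs',366,312,.025)): print(n,np.round(pix2w(d,u,v,z)[:2],4))
E
python3 -m handwheel '[[0,-12,-10,0,0,0,70],[0,-11,-20,0,0,0,70],[0,0,-20,0,0,0,70],[0,0,-20,0,0,0,70],[0,0,-20,0,0,0,70],[0,0,0,0,0,0,70],[0,0,0,0,0,0,70],[0,0,0,0,0,0,70]]'
```

```text
small [ 0.5818 -0.0752]
foot [ 0.5818 -0.0758]
purp [ 0.48   -0.1222]
turs [ 0.6336 -0.1784]
time_s: 18.33
position: [0.5826, -0.0781, 0.077]
orientation: [2.226, 2.216, 0.001]
wrist_force: [0.4, 0.0, 0.6]
finger_gap: 0.804
finger_force: 0.0
```

```bash
python3 -m handwheel '[[0,2.5,-15,0,0,0,70],[0,0,-18,0,0,0,70],[0,0,-12,0,0,0,70],[0,0,-7,0,0,0,70],[0,0,-3.5,0,0,0,70],[0,0,0,0,0,0,70],[0,0,0,0,0,0,50],[0,0,0,0,0,0,36],[0,0,0,0,0,0,36],[0,0,0,0,0,0,36],[0,0,0,0,0,0,36],[0,0,0,0,0,0,36],[0,0,0,0,0,0,36]]' 15
```

```text
time_s: 19.42
position: [0.5823, -0.0756, 0.021]
orientation: [2.227, 2.216, 0.0]
wrist_force: [-0.8, 0.4, 3.3]
finger_gap: 0.507
finger_force: 15.0
```

```bash
python3 -m handwheel '[[0,0,6,0,0,0,36],[0,0,14,0,0,0,36],[0,0,20,0,0,0,36],[0,0,20,0,0,0,36],[0,0,15,0,0,0,36],[0,0,5,0,0,0,36],[-10,-20,0,0,0,0,36],[-17,-30,0,0,0,0,36],[-18,-32,0,0,0,0,36],[-18,-32,0,0,0,0,36],[-17,-30,0,0,0,0,36],[-12,-24,0,0,0,0,36],[-9,-15,0,0,0,0,36],[-4,-7,0,0,0,0,36],[0,0,0,0,0,0,36],[0,0,0,0,0,0,36],[0,0,0,0,0,0,36],[0,0,0,0,0,0,36]]'
python3 - <<'E'
from h import *
g=grab('scene','scene6');w=grab('wrist','w6'); print(monitor.read_state()['position'])
cv2.imwrite('pics/c6.png',np.hstack([cv2.resize(g['image'][160:250,190:290],(400,360),interpolation=cv2.INTER_CUBIC),w['image'][20:380,120:520]])[:,:,::-1])
E
```

```text
time_s: 20.92
position: [0.478, -0.2638, 0.1007]
orientation: [-2.224, -2.219, -0.001]
wrist_force: [0.4, 0.7, -0.2]
finger_gap: 0.504
finger_force: 15.0
[ 0.47773412 -0.26437391  0.10067464]
```

View pics/c6.png

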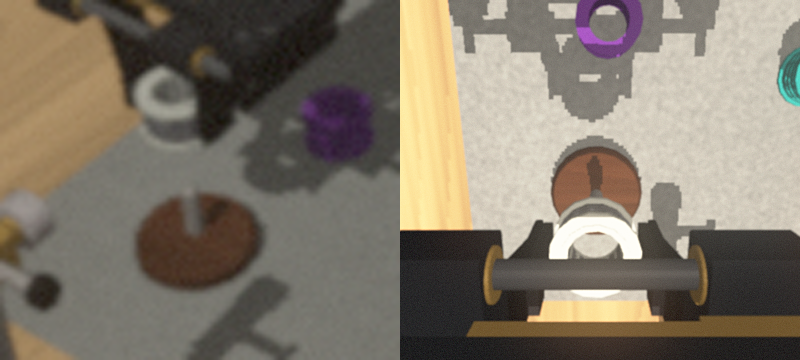

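The spool is aligned in x and on the extrapolated spindle line in the scene view, so lower it.

```bash
python3 -m handwheel '[[0,-1,-10,0,0,0,36],[0,0,-14,0,0,0,36],[0,0,-12,0,0,0,36],[0,0,-8,0,0,0,36],[0,0,-8,0,0,0,36],[0,0,0,0,0,0,36],[0,0,0,0,0,0,36]]'
python3 -m handwheel '[[0,0,-8,0,0,0,36],[0,0,-8,0,0,0,36],[0,0,-5,0,0,0,36],[0,0,-3,0,0,0,36],[0,0,-2,0,0,0,36],[0,0,0,0,0,0,36],[0,0,0,0,0,0,36]]'
```

```text
time_s: 21.6
position: [0.4769, -0.2664, 0.0483]
orientation: [-2.226, -2.215, -0.0]
wrist_force: [-0.3, 0.3, -0.5]
finger_gap: 0.501
finger_force: 15.0
time_s: 22.18
position: [0.4771, -0.2665, 0.0227]
orientation: [2.227, 2.216, 0.0]
wrist_force: [-0.7, -1.3, 0.4]
finger_gap: 0.5
finger_force: 15.0
```

```bash
python3 -m handwheel '[[0,0,-1,0,0,0,36],[0,0,0,0,0,0,36],[0,0,0,0,0,0,36],[0,0,0,0,0,0,36]]'
```

```text
time_s: 22.52
position: [0.4771, -0.2666, 0.0218]
orientation: [2.227, 2.216, 0.0]
wrist_force: [0.2, 0.4, -0.7]
finger_gap: 0.494
finger_force: 15.0
```

```bash
python3 -m handwheel '[[0,0,-1,0,0,0,36],[0,0,0,0,0,0,36],[0,0,0,0,0,0,36],[0,0,0,0,0,0,36]]'; python3 -m handwheel '[[0,0,-0.5,0,0,0,36],[0,0,0,0,0,0,36],[0,0,0,0,0,0,36]]'
```

```text
time_s: 22.85
position: [0.4773, -0.2667, 0.021]
orientation: [2.227, 2.216, 0.0]
wrist_force: [-0.2, 0.3, 4.3]
finger_gap: 0.497
finger_force: 15.0
time_s: 23.1
position: [0.4773, -0.2667, 0.0209]
orientation: [2.227, 2.216, -0.0]
wrist_force: [-3.2, 1.4, 10.9]
finger_gap: 0.505
finger_force: 15.0
```

Seated. Release and go back for the medium spool on the mat.

```bash
python3 -m handwheel '[[0,0,0.5,0,0,0,55],[0,0,0,0,0,0,70],[0,0,0,0,0,0,70],[0,0,0,0,0,0,70],[0,0,10,0,0,0,70],[0,0,25,0,0,0,70],[0,0,35,0,0,0,72],[0,0,35,0,0,0,75],[2,15,30,0,0,0,75],[2,30,15,0,0,0,75],[2,38,0,0,0,0,75],[2,38,0,0,0,0,75],[2,38,0,0,0,0,75],[2,38,0,0,0,0,75],[2,38,0,0,0,0,75],[2,38,0,0,0,0,75],[2,38,0,0,0,0,75],[2,38,0,0,0,0,75],[2,38,0,0,0,0,75],[2,38,0,0,0,0,75]]'
python3 -m handwheel '[[1,38,0,0,0,0,75],[0,30,0,0,0,0,75],[0,18,0,0,0,0,75],[0,10,0,0,0,0,75],[0,0,0,0,0,0,75],[0,0,0,0,0,0,75],[0,0,0,0,0,0,75]]'
python3 - <<'E'
from h import *
d=grab('wrist','w7'); print(monitor.read_state()['position'])
t=grab('top','top7')
cv2.imwrite('pics/c7.png',np.hstack([d['image'],cv2.resize(t['image'][237:277,362:402],(160,400)) ])[:,:,::-1])
E
```

```text
time_s: 24.77
position: [0.5009, 0.1602, 0.1716]
orientation: [2.227, 2.215, 0.001]
wrist_force: [1.5, -0.5, -0.2]
finger_gap: 0.865
finger_force: 0.0
time_s: 25.35
position: [0.5026, 0.2525, 0.1707]
orientation: [2.229, 2.213, -0.001]
wrist_force: [-0.7, 0.1, 0.2]
finger_gap: 0.862
finger_force: 0.0
[0.50265681 0.252463   0.17070754]
```

View pics/c7.png

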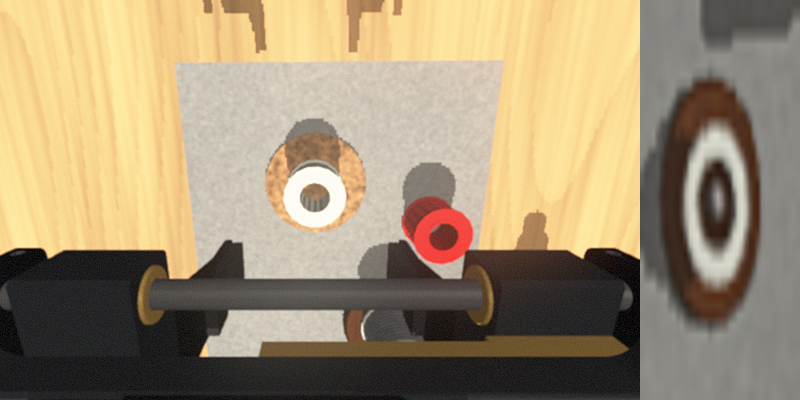

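The small spool is centred on its stand, and the medium stands on the mat at wrist pixel (315,197). Pick it up.

```bash
python3 -m handwheel '[[0,2,-20,0,0,0,75],[0,0,-30,0,0,0,75],[0,0,-30,0,0,0,75],[0,0,-25,0,0,0,75],[0,0,-20,0,0,0,75],[0,0,-15,0,0,0,75],[0,0,-9,0,0,0,75],[0,0,-5,0,0,0,75],[0,0,-2,0,0,0,75],[0,0,0,0,0,0,75],[0,0,0,0,0,0,55],[0,0,0,0,0,0,46],[0,0,0,0,0,0,46],[0,0,0,0,0,0,46],[0,0,0,0,0,0,46],[0,0,0,0,0,0,46]]' 20
```

```text
time_s: 26.78
position: [0.5023, 0.2565, 0.0151]
orientation: [2.227, 2.216, 0.001]
wrist_force: [-1.1, -0.8, 3.9]
finger_gap: 0.615
finger_force: 20.0
```

```bash
python3 -m handwheel '[[0,0,6,0,0,0,46],[0,0,14,0,0,0,46],[0,0,25,0,0,0,46],[0,0,25,0,0,0,46],[0,0,25,0,0,0,46],[0,0,15,0,0,0,46],[4,-15,5,0,0,0,46],[8,-30,0,0,0,0,46],[9,-38,0,0,0,0,46],[9,-38,0,0,0,0,46],[9,-38,0,0,0,0,46],[9,-38,0,0,0,0,46],[9,-38,0,0,0,0,46],[9,-38,0,0,0,0,46],[9,-38,0,0,0,0,46],[4,-15,0,0,0,0,46],[1,-5,0,0,0,0,46],[0,0,0,0,0,0,46],[0,0,0,0,0,0,46],[0,0,0,0,0,0,46]]'
python3 -m handwheel '[[0,0,0,0,0,0,46],[0,0,0,0,0,0,46]]'
python3 - <<'E'
from h import *
g=grab('scene','scene8');w=grab('wrist','w8')
cv2.imwrite('pics/c8.png',np.hstack([cv2.resize(g['image'][120:210,275:375],(400,360),interpolation=cv2.INTER_CUBIC),w['image'][20:380,120:520]])[:,:,::-1])
E
```

```text
time_s: 28.45
position: [0.582, -0.0722, 0.1302]
orientation: [-2.224, -2.219, -0.001]
wrist_force: [0.0, 0.2, -1.1]
finger_gap: 0.619
finger_force: 20.0
time_s: 28.62
position: [0.582, -0.0732, 0.1299]
orientation: [2.225, 2.218, 0.0]
wrist_force: [0.1, 0.4, -0.2]
finger_gap: 0.623
finger_force: 20.0
```

View pics/c8.png

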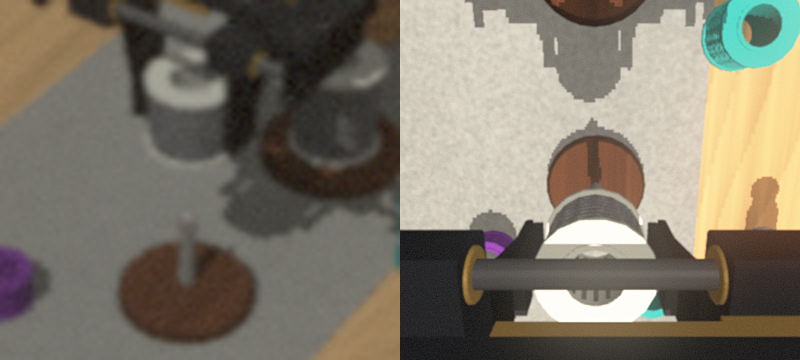

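Spindle and spool axes coincide in the scene crop at column 187. Lower it.

```bash
python3 -m handwheel '[[0,-1,-12,0,0,0,46],[0,0,-15,0,0,0,46],[0,0,-12,0,0,0,46],[0,0,-10,0,0,0,46],[0,0,-8,0,0,0,46],[0,0,-6,0,0,0,46],[0,0,0,0,0,0,46],[0,0,0,0,0,0,46]]'
python3 -m handwheel '[[0,0,-8,0,0,0,46],[0,0,-12,0,0,0,46],[0,0,-10,0,0,0,46],[0,0,-6,0,0,0,46],[0,0,-4,0,0,0,46],[0,0,0,0,0,0,46],[0,0,0,0,0,0,46],[0,0,0,0,0,0,46]]'
```

```text
time_s: 29.38
position: [0.5821, -0.0754, 0.0666]
orientation: [-2.227, -2.216, -0.0]
wrist_force: [0.1, -0.6, -1.0]
finger_gap: 0.616
finger_force: 20.0
time_s: 30.05
position: [0.5824, -0.0755, 0.027]
orientation: [2.227, 2.216, 0.001]
wrist_force: [-0.7, -0.6, -1.3]
finger_gap: 0.617
finger_force: 20.0
```

```bash
python3 -m handwheel '[[0,0,-1,0,0,0,46],[0,0,0,0,0,0,46],[0,0,0,0,0,0,46],[0,0,0,0,0,0,46]]'
```

```text
time_s: 30.38
position: [0.5822, -0.0756, 0.0259]
orientation: [2.227, 2.216, 0.0]
wrist_force: [-0.1, 0.6, -0.4]
finger_gap: 0.618
finger_force: 20.0
```

```bash
python3 -m handwheel '[[0,0,-1,0,0,0,46],[0,0,0,0,0,0,46],[0,0,0,0,0,0,46],[0,0,0,0,0,0,46]]';python3 -m handwheel '[[0,0,-1,0,0,0,46],[0,0,0,0,0,0,46],[0,0,0,0,0,0,46],[0,0,0,0,0,0,46]]'
```

```text
time_s: 30.72
position: [0.5821, -0.0755, 0.0247]
orientation: [-2.227, -2.216, -0.0]
wrist_force: [-0.4, 0.2, -1.0]
finger_gap: 0.619
finger_force: 20.0
time_s: 31.05
position: [0.5822, -0.0756, 0.0241]
orientation: [2.227, 2.216, 0.0]
wrist_force: [-0.9, -0.0, 5.2]
finger_gap: 0.619
finger_force: 20.0
```

Seated. Release, back off up and towards the base, and inspect.

```bash
python3 -m handwheel '[[0,0,0.5,0,0,0,60],[0,0,0,0,0,0,75],[0,0,0,0,0,0,75],[0,0,0,0,0,0,75],[0,0,10,0,0,0,75],[0,0,25,0,0,0,75],[0,0,35,0,0,0,75],[0,0,40,0,0,0,75],[0,0,40,0,0,0,75],[-10,0,35,0,0,0,75],[-30,0,15,0,0,0,75],[-30,0,5,0,0,0,75],[-30,0,5,0,0,0,75],[-30,0,0,0,0,0,75],[-20,0,0,0,0,0,75],[0,0,0,0,0,0,75],[0,0,0,0,0,0,75],[0,0,0,0,0,0,75]]'
python3 - <<'E'
from h import *
g=grab('scene','scene9');t=grab('top','top9')
cv2.imwrite('pics/c9.png',np.vstack([cv2.resize(t['image'][160:280,200:420],(770,300)),cv2.resize(g['image'][120:250,200:420],(770,300),interpolation=cv2.INTER_CUBIC)])[:,:,::-1])
E
```

```text
time_s: 32.55
position: [0.4326, -0.0754, 0.2348]
orientation: [2.226, 2.215, 0.001]
wrist_force: [-0.5, -0.3, -0.2]
finger_gap: 0.864
finger_force: 0.0
```

View pics/c9.png

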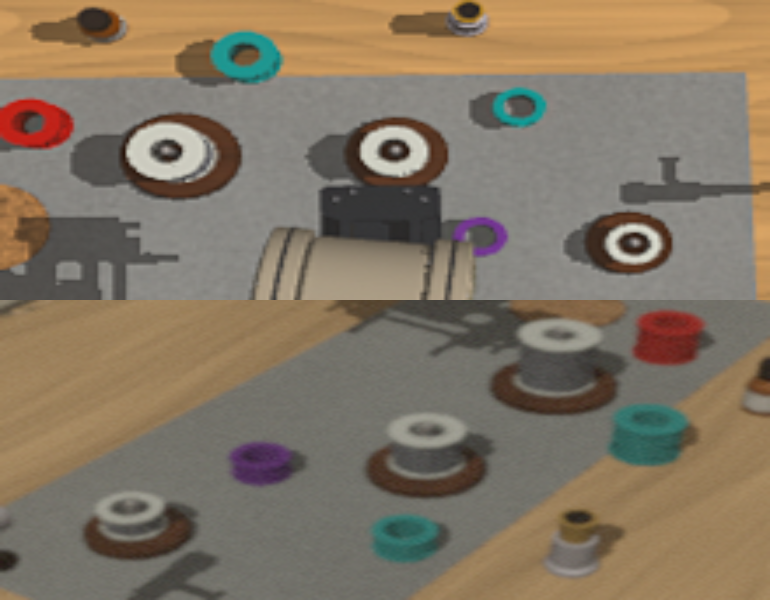

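All three spools sit upright and centred on their own stands, and the look-alikes and tools are undisturbed.

```bash
python3 -c "from bench import order; print(order.hand_in())"
```

```text
the job is handed in; nothing more can be done
None
```

The job is handed in: the large, medium and small spools each stand upright on the stand of their own size after 33 s of robot time, with nothing dropped or tipped and the vise, cement bottle and hair stacker left alone (the hand-in returned no verdict).

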